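# Raise the display mast and hang the star on it

### The arm

A 6-joint arm with a two-finger parallel gripper is mounted at the origin on the work surface. World frame = base frame: x ahead of the robot, y to its left, z up, the work surface at z = 0. Lengths are in mm, angles in rad, forces in N, time in s.
With the tool pointing down it reaches from about 400 to 925 mm from the base axis. Payload 12.5 kg.
Tool frame: the origin (TCP) lies between the finger pads; the fingertips stand 14 mm ahead of it and the grasp point (between the pads) lies 5 mm behind it; x points along the fingers, y is the direction in which the jaws open and shut, and the axes are right-handed (so a half turn about x gives the same grasp; the last joint's range is limited). The gripper opens to 95 mm and grips with 3 to 60 N. Pads are 20 mm wide; open, the fingers measure 119 mm over their backs; the gripper's body (75 mm by 180 mm) begins 59 mm behind the grasp point.
Start: joints at [-1.218, 0.491, 1.559, -0, 1.092, -0.106], TCP at [276.819, -560.372, 228.661] pointing down, gripper open.
Joint ranges: [-3.1, 3.1], [-0.84, 2.19], [0.05, 2.79], [-1.13, 4.28], [0.06, 2.93], [-2.69, 2.69]. Speed limits (rad/s): [2.22, 2.22, 2.79, 3.14, 3.14, 3.14].

### API

Orientations are given as [roll, pitch, yaw] about the fixed x, y, z axes, in that order (R = Rz(yaw) Ry(pitch) Rx(roll)).
In Python, from cell import env, cams gives the robot as it stands.
- The arm moves only by the tool carry_out, never from a script. Its arguments are lists of equal length, an entry for each row: "grip": the closure, from -1 (fully open) to 1 (shut); "linear": the shift along the tool's x, y, z scaled (see below), a list of three; "turn": the turn about the tool's x scaled (see below). In form: {"grip": [grip, ...], "linear": [[tx, ty, tz], ...], "turn": [turn, ...]}. A call has 1 to 5 rows; each row shifts and turns the commanded pose from where the row before left it, along the tool's axes as they then stand; what a row does not reach is not made up. The controller multiplies each number of a shift by 0.5 m and each number of a turn by 180 degrees. A row lasts 1/10 s, in which the tool goes at most 50 mm and 8.59 degrees, less where a joint would pass 70% of its speed; a pose out of reach is approached as far as the arm can. A call with a number of a shift or a turn outside -1 to 1 is refused whole. A call with a gripper value outside its range is refused whole. The fingers move at their own pace and stop on an object; the grip force is fixed at half the most. Time passes only in rows, so rows that do not move let the fingers close. It gives the time, the measured TCP pose, the force and the opening at its end, in the units of the state.
- env.state(): the state, without advancing time (a new reading comes with each control period).
- cams.read_camera(name): name is "scene" or "top" or "wrist"; returns the picture (420x560x3 uint8, blue, green, red); there is no depth.
- cams.camera_info(name): a dict with "fx", "fy", "cx", "cy" (pixels), "view" (4x4, takes a point from world to camera coordinates). Camera axes: x right, y down, z forward; pixel columns grow to the right and rows downward; lengths in mm; the calibration is good to about 2 mm. A picture is of the moment at which its call begins: read the wrist's pose just before it. camera_info takes no time and is no camera call; for the wrist camera it gives the pose at the moment of the call.
- env.job_done(): hands the job in, once; it reports no verdict.
The state is a dict: "t": time; "joints": joint angles; "qvel": joint speeds; "tau": joint torques, N m; "eef_pos": TCP position; "tcp_rot": TCP orientation; "ft_force": force on the tool from outside, world axes, zero at the start; "moment": the same for the moment, N m; "opening": opening from 0.0 (shut) to 1.0 (fully open).
Only numpy, scipy, OpenCV 4.12 (cv2) and the standard library are available. Lean on these libraries where they do the work, as an engineer would, in place of code of your own. Each camera call takes 0.05 s, during which the arm holds its last target. There are 200 camera calls.

### The job

Pull the telescoping mast of the leaning display stand out by its yellow paddle until its orange lock button pops out of the tube, and leave it locked. Then lift the red star off the stock rack and hang it on the mast's own rail, between the mast and the upturned end stop, so that it hangs still and free. Leave the green star hanging on the rack and everything else where it stands.

Things in the scene. Friction and masses are not known exactly. Their poses are not given: they have to be found in the camera images.
- paddle (a point): Centre of the yellow paddle, the mast's pull handle: flat plate 14 mm thick, 100 mm wide (frame's y), 50 mm tall along the mast. Stand's axes: z up, x and y level. The mast leans 28 degrees towards -x: it slides out along (-0.469, 0, 0.883); the plate's faces look along +-(0.883, 0, 0.469). Take it across the 14 mm, tool tilted along the mast. The rail's axis is 45 mm below this point along the mast.
- mast (a joint): How far the mast is pulled out of the black tube, in m: starts 0 to 0.03, the lock button springs out at about 0.088, end of travel 0.0905. About 3 N of friction plus some 2.5 N of weight; it stays where it is left.
- lock_button (a joint): How far the orange lock button (14 mm across) stands out, in m: 0 pressed in inside the tube (hidden), 0.009 fully sprung out through its hole, which locks the mast. It springs out by itself at the right extension; pressing it would unlock.
- button_hole (a point): Centre of the hole for the lock button in the upper (+x) face of the black 34 mm square tube, 21 mm below the tube's mouth along its axis. Fixed; axes as the stand's.
- mast_rail (a point): Middle of the usable part of the mast's level steel rail (axis of the 10 mm bar), which runs along this frame's y and moves with the mast; stand's axes, z up. The mast is at y = -135 mm from here, the paddle's near edge at y = -85 mm, the upturned end stop (14 mm above the axis) at y = +80 mm. About 230 mm above the table when locked; only the 16 mm base board is under it.
- red_star_grip (a point): Centre of the pale wood grip block on top of the red eight-pointed star: block 16 mm thick (x), 40 wide (y), 40 tall (z), all of it above the rail. z up as it hangs, y along the rail. Take it from above, across the 16 mm. About 150 g. Below the block: an inverted-V hook, a leg on the rail's +x side, then the star, 92 mm across, 10 mm thick, in the y-z plane.
- red_star_hook (a point): Point of the red star that lies on the rail's axis when hung, 33 mm below red_star_grip, same axes; lowest point 151 mm below it. Hook open to -x only, between its lip (5 mm below this point) and the leg's foot (58 mm below). To unhook: lift 30 mm (10 to 50 do), then move 40 mm to its own +x, or along the rail over the end stop. To hang: the reverse, onto a rail along its y.
- green_star_grip (a point): Grip block centre of the green star, the same shape as the red; it stays on the rack.
- rack_rail (a point): Middle of the stock rack's steel rail (axis of the 10 mm bar), 220 mm above the table, along this frame's y, z up. A black post of 20 mm carries it at y = +135 mm; the upturned end stop (14 mm above the axis) is at y = -120 mm. The stars hang at about y = -65 and +65 mm, either way round.
- bowl: purple bowl, 130 mm across, 55 mm high. Bystander; origin at the centre of its underside.
- mug: white mug, 80 mm across, 95 mm high, handle at its +y. Bystander; origin at the centre of its underside.
- soap: clear soap bottle with white cap, 60 mm across, 150 mm high. Bystander; origin at the centre of its underside.
- jar: amber glass jar with orange lid, 44 mm across, 70 mm high. Bystander; origin at the centre of its underside.
- tin: blue tin, 74 mm across, 110 mm high. Bystander; origin at the centre of its underside.
- game_box: red flat box, 150 x 110 x 40 mm. Bystander; origin at the centre of its underside.
Things that resemble listed ones, but are neither listed nor needed, are in the scene too. Leave any black look-alike of the part that bears red_star_grip alone.

How it is judged:
By the outcome, as a careful person would: the job done as asked, in the order asked, and still so for the second after the job is handed in, with the robot touching nothing.
It also fails if it takes over 64 s, if anything falls off the work surface, if the arm or the gripper's body presses on something with over 40 N, if the wrist force passes 120 N, or if a joint passes its speed limit or range.

## Working session

There is one attempt and no reset: what is moved stays moved. The work goes in short steps, Python scripts to look and compute and a tool call to move; the robot and the scene stay as the last step left them, time stands still between calls to the robot, and variables do not carry over. Pictures are saved under pics/ and viewed, about 8 in all and at most 12, crops included, and the job is handed in when it is done.

Besides the shell and the picture viewer there is one more tool, called after ">>>" as a command line: name --pt "numbers of a row" for each row, then --argument value for the rest. carry_out: Moves the arm, as the interface text tells. Shifts and turns lie within -1 to 1; 1 stands for 0.5 m of shift or 180 degrees of turn. Its arguments: {"type":"object","properties":{"grip":{"type":"array"},"linear":{"type":"array"},"turn":{"type":"array"}},"required":["grip","linear","turn"]}

```bash
ls; mkdir -p pics; python3 - <<'E'
from cell import env,cams
import cv2
print(env.state())
for n in("scene","top"):
    im=cams.read_camera(n);cv2.imwrite(f"pics/{n}0.png",im)
    i=cams.camera_info(n);print(n,i)
E
```

```text
pics
{'t': 0.0, 'joints': array([-1.21762395e+00,  4.91552597e-01,  1.55946044e+00,  2.65932536e-05,
        1.09170024e+00, -1.05613868e-01]), 'qvel': array([-3.67970448e-05, -8.79068153e-04,  5.60218598e-06, -2.50062707e-05,
        8.73769627e-04,  3.86137294e-04]), 'tau': array([ 1.45259943e-03, -6.12640285e+01, -2.58178389e+01,  6.92936755e-02,
        4.82657435e-02, -1.18282214e-04]), 'eef_pos': array([ 276.72450984, -560.13997416,  228.06228342]), 'tcp_rot': array([-1.69745389,  1.56967546,  1.90291273]), 'ft_force': array([-0.31558076, -0.7197988 ,  0.16091679]), 'moment': array([-0.03528518, -0.00388654, -0.07950324]), 'opening': 0.9990548868081822}
scene {'fx': 473.46589298100974, 'fy': 473.46589298100974, 'cx': 288.76387234807504, 'cy': 206.33961599458635, 'view': array([[-8.74960251e-01,  4.84063838e-01, -1.12587204e-02,
         4.12498637e+02],
       [ 4.12114787e-01,  7.32301044e-01, -5.42122296e-01,
        -9.04817488e+01],
       [-2.54177027e-01, -4.78975346e-01, -8.40224171e-01,
         1.71925472e+03],
       [ 0.00000000e+00,  0.00000000e+00,  0.00000000e+00,
         1.00000000e+00]])}
top {'fx': 470.72730253817684, 'fy': 470.72730253817684, 'cx': 275.33393616748094, 'cy': 203.08845112254622, 'view': array([[-1.50191611e-02, -9.99774906e-01, -1.49854053e-02,
         3.88306529e+00],
       [-9.84455345e-01,  1.74086139e-02, -1.74770173e-01,
         5.12229767e+02],
       [ 1.74991709e-01,  1.21275610e-02, -9.84495213e-01,
         1.31486034e+03],
       [ 0.00000000e+00,  0.00000000e+00,  0.00000000e+00,
         1.00000000e+00]])}
```

View pics/scene0.png

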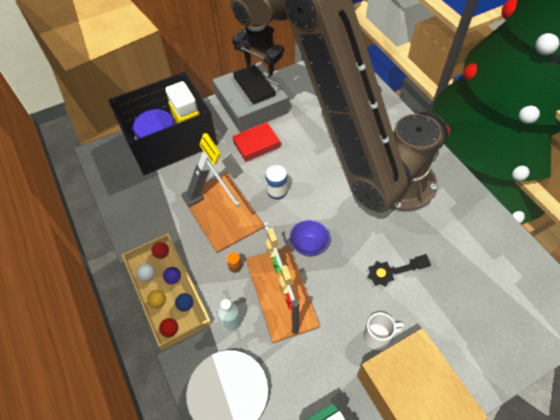

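View pics/top0.png

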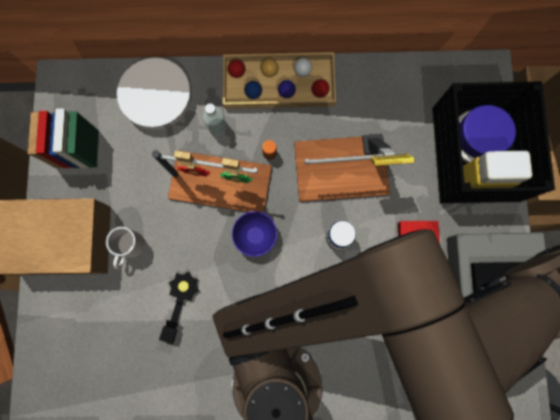

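The top view shows the stand's rail running from (308,160) to the yellow paddle at (395,160). The rack's post is at (165,163), with the red star at (190,168) and the green one at (235,175). A black look-alike star lies at (183,287). Next I'll view enlarged crops and triangulate by colour.

```bash
cat > h.py <<'E'
import numpy as np,cv2
from cell import env,cams
from scipy.spatial.transform import Rotation as Ro
def ray(i,p):
    V=i['view'];R=V[:3,:3];c=-R.T@V[:3,3]
    d=R.T@np.array([(p[0]-i['cx'])/i['fx'],(p[1]-i['cy'])/i['fy'],1]);return c,d/np.linalg.norm(d)
def tri(obs):
    A=np.zeros((3,3));b=np.zeros(3);rs=[ray(*o) for o in obs]
    for c,d in rs:
        P=np.eye(3)-np.outer(d,d);A+=P;b+=P@c
    x=np.linalg.solve(A,b);return x,[float(np.linalg.norm((np.eye(3)-np.outer(d,d))@(x-c))) for c,d in rs]
def onz(i,p,z):
    c,d=ray(i,p);return c+d*(z-c[2])/d[2]
def proj(i,x):
    q=i['view'][:3,:3]@np.asarray(x,float)+i['view'][:3,3];return np.array([i['fx']*q[0]/q[2]+i['cx'],i['fy']*q[1]/q[2]+i['cy']])
E
python3 - <<'E'
from h import *
a=cv2.imread('pics/scene0.png');b=cv2.imread('pics/top0.png')
r=lambda m,x0,y0,w,h:cv2.resize(m[y0:y0+h,x0:x0+w],(400,300),interpolation=cv2.INTER_CUBIC)
o=np.vstack([np.hstack([r(a,165,125,120,90),r(a,235,222,120,90)]),np.hstack([r(b,300,120,120,90),r(b,150,125,120,90)])])
cv2.imwrite('pics/crop0.png',o)
for n,m,box in(('scene',a,(190,125,40,45)),('top',b,(365,145,55,25))):
    x,y,w,h=box;hs=cv2.cvtColor(m[y:y+h,x:x+w],cv2.COLOR_BGR2HSV)
    k=cv2.inRange(hs,(22,120,120),(35,255,255));M=cv2.moments(k,True);print(n,M['m00'],M['m10']/M['m00']+x,M['m01']/M['m00']+y)
    ys,xs=np.nonzero(k);print(cv2.minAreaRect(np.c_[xs+x,ys+y].astype(np.float32)))
E
```

```text
scene 356.0 209.33988764044943 147.90168539325842
((209.0252685546875, 147.98374938964844), (31.724445343017578, 13.518939971923828), 57.2647705078125)
top 336.0 392.74107142857144 159.47916666666666
((392.1369934082031, 159.5750732421875), (8.70627498626709, 41.84210205078125), 85.03025817871094)
```

View pics/crop0.png

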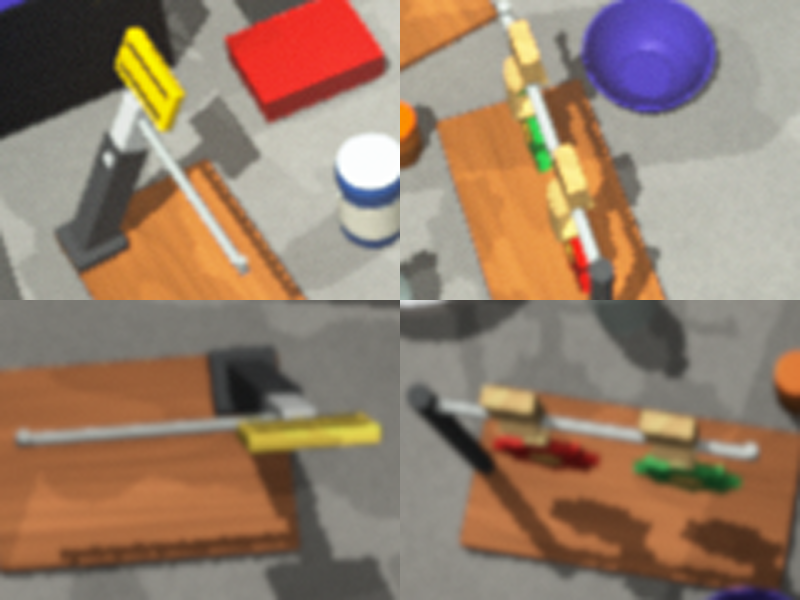

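The crops show the paddle at the top of a leaning mast, and its hole face looks towards the scene camera, which is on the world +x side. The stars on the rack are clear, and both wood legs seem to be on the far (+x) side of the rail. I'll measure the key points next.

```bash
python3 - <<'E'
from h import *
S=cams.camera_info('scene');T=cams.camera_info('top')
cs=lambda x,y,ox,oy:(ox+(x+.5)*.3-.5,oy+(y+.5)*.3-.5)
s1=lambda x,y:(S,cs(x,y,165,125));s2=lambda x,y:(S,cs(x-400,y,235,222))
t1=lambda x,y:(T,cs(x,y-300,300,120));t2=lambda x,y:(T,cs(x-400,y-300,150,125))
P={'paddle':tri([(S,(209.3,147.9)),(T,(392.7,159.5))]),
'mrail_end':tri([s1(241,263),t1(23,436)]),'mrail_near':tri([s1(146,124),t1(243,423)]),
'rrail_end':tri([s2(507,8),t2(750,450)]),'post':tri([s2(601,268),t2(421,396)]),
'redblk':tri([s2(572,170),t2(510,398)]),'greenblk':tri([s2(526,45),t2(669,424)])}
for k,(x,e) in P.items():print(k,x.round(1),np.round(e,1))
for n in'mrail_end mrail_near'.split():pass
d=P['mrail_end'][0]-P['mrail_near'][0];print('stand yaw',np.degrees(np.arctan2(-d[0],d[1])))
d=P['redblk'][0]-P['greenblk'][0];print('rack yaw',np.degrees(np.arctan2(-d[0],d[1])))
d=P['post'][0]-P['rrail_end'][0];print('rack yaw',np.degrees(np.arctan2(-d[0],d[1])))
# leg side test: project leg points for either side
g=P['redblk'][0]
for sx in(1,-1):
    print(sx,[(proj(T,g+[sx*12,0,-z]).round(1),proj(S,g+[sx*12,0,-z]).round(1)) for z in(20,55,90)])
print(cs(516-400,430-300,150,125),cs(561-400,210,235,222))
R=Ro.from_euler('xyz',env.state()['tcp_rot']).as_matrix();print(R.round(3))
W=cams.camera_info('wrist');V=W['view'];c=-V[:3,:3].T@V[:3,3];print(R.T@(c-env.state()['eef_pos']),R.T@V[2,:3],R.T@V[0,:3],W['fx'])
E
```

```text
paddle [ 591.1 -309.2  214. ] [1.3 1.3]
mrail_end [600.6 -90.4 183.2] [0.5 0.5]
mrail_near [ 609.5 -265.4  198.1] [7.4 7.4]
rrail_end [565.8  44.4 229.4] [0.4 0.4]
post [611.6 293.1 237.3] [0.6 0.6]
redblk [598.7 220.1 266.2] [1.2 1.2]
greenblk [577.2 102.5 264.6] [1.1 1.1]
stand yaw 2.9134602607681517
rack yaw -10.370712261182172
rack yaw -10.418446235097226
1 [(array([184.1, 152. ]), array([281.9, 277.8])), (array([186.9, 155.8]), array([282.2, 283.2])), (array([189.5, 159.4]), array([282.5, 288.3]))]
-1 [(array([183.9, 161.3]), array([289.9, 273.7])), (array([186.7, 164.9]), array([290. , 279.2])), (array([189.4, 168.2]), array([290.1, 284.4]))]
(184.45, 163.65) (282.95, 284.65)
[[-0.     0.443 -0.897]
 [ 0.001 -0.897 -0.443]
 [-1.    -0.001 -0.   ]]
[-155.94353292   -0.99504027  -74.13913111] [9.65334043e-01 5.61196965e-04 2.61016992e-01] [-3.53404228e-04  9.99999582e-01 -8.43024032e-04] 360.3680600135154
```

>>> carry_out --grip '[-1, -1, -1, -1, -1]' --pt "-0.08 0 0" --pt "-0.084 0 0" --pt "0 -0.017 -0.078" --pt "0 -0.017 -0.078" --pt "0 -0.017 -0.078" --turn '[0, 0, 0, 0, 0]'

```text
t: 0.6
eef_pos: [371.1, -484.7, 310.6]
tcp_rot: [-2.055, 1.571, 1.545]
ft_force: [0.2, -0.2, 0.2]
opening: 1.003
```

>>> carry_out --grip '[-1, -1, -1, -1, -1]' --pt "0 -0.017 -0.078" --pt "0 -0.017 -0.078" --pt "0 -0.017 -0.078" --pt "0 -0.017 -0.078" --pt "0 -0.017 -0.078" --turn '[0, 0, 0, 0, 0]'

```text
t: 1.1
eef_pos: [527.5, -359.9, 310.4]
tcp_rot: [-1.068, 1.57, 2.532]
ft_force: [-0.2, -0.4, 0.4]
opening: 1.0
```

>>> carry_out --grip '[-1, -1, -1, -1, -1]' --pt "0 -0.017 -0.078" --pt "0 -0.017 -0.078" --pt "0 0 0" --pt "0 0 0" --pt "0 0 0" --turn '[0, 0, -0.0463, -0.0463, -0.0463]'

```text
t: 1.6
eef_pos: [589.1, -311.0, 310.0]
tcp_rot: [-1.374, 1.57, 2.669]
ft_force: [-0.2, -0.1, 0.1]
opening: 1.004
```

>>> carry_out --grip '[-1, -1, -1, -1, -1]' --pt "0 0 0" --pt "0 0 0" --pt "0 0 0" --pt "0 0 0" --pt "0 0 0" --turn '[-0.0463, -0.0463, -0.0463, -0.0463, -0.0463]'

```text
t: 2.1
eef_pos: [588.8, -311.4, 310.2]
tcp_rot: [-2.127, 1.57, 2.643]
ft_force: [0.3, -0.4, 0.2]
opening: 0.997
```

>>> carry_out --grip '[-1, -1]' --pt "0 0 0" --pt "0 0 0" --turn '[0, 0]'

```text
t: 2.3
eef_pos: [588.8, -311.4, 310.4]
tcp_rot: [-2.12, 1.57, 2.64]
ft_force: [0.5, 0.2, 0.2]
opening: 1.001
```

```bash
python3 - <<'E'
from h import *
W=cams.camera_info('wrist');im=cams.read_camera('wrist');cv2.imwrite('pics/w1.png',im)
import pickle;pickle.dump(W,open('w1.pkl','wb'))
s=env.state();print(s['t'],s['eef_pos'],s['ft_force']);R=Ro.from_euler('xyz',s['tcp_rot']).as_matrix();print(R.round(3))
for p in([591,-309,212],[601,-90,183]):print(proj(W,p))
E
```

```text
2.35 [ 588.7978588  -311.40473519  310.44763298] [ 0.83979535 -0.32135385 -0.08997092]
[[-0.     0.999  0.048]
 [ 0.     0.048 -0.999]
 [-1.    -0.    -0.   ]]
[280.05704693 208.70232781]
[ 311.8402446  -124.86496812]
```

View pics/w1.png

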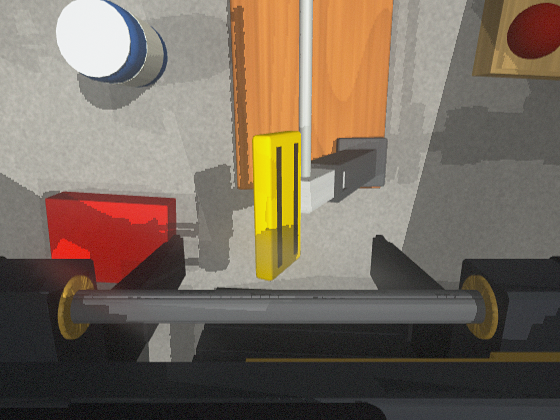

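The wrist view shows the paddle's top end face from (255,137) to (257,278), with the front face to its right. The mast is at (318,187) and the rail leaves upward at column 306. I'll solve for the pose with these points.

```bash
python3 - <<'E'
from h import *
import pickle
W=pickle.load(open('w1.pkl','rb'));im=cv2.imread('pics/w1.png')
hs=cv2.cvtColor(im,cv2.COLOR_BGR2HSV);k=cv2.inRange(hs,(22,120,60),(35,255,255));k[290:]=0;k[:, :200]=0;k[:,330:]=0
for r in(140,160,180,200,220,240,260,274):
    c=np.nonzero(k[r])[0];print(r,c.min(),c.max())
ys,xs=np.nonzero(k);print('rows',ys.min(),ys.max())
g=im.mean(2)
for r in(10,60,100,120):
    row=g[r,285:330];print(r,row.astype(int).tolist()[8:34])
for h in(222,226,230,234,238):
    a=onz(W,(255,137),h);b=onz(W,(257,278),h);m=(a+b)/2;d=a-b
    print(h,m.round(1),np.linalg.norm(d).round(1),np.degrees(np.arctan2(-d[0],d[1])).round(2),'ctr',(m+[17.9,.9,-18.8]).round(1))
for z in(165,170,175,180):
    a=onz(W,(306,10),z);b=onz(W,(305.5,120),z);d=a-b;print(z,a.round(1),b.round(1),np.degrees(np.arctan2(-d[0],d[1])).round(2))
E
```

```text
140 252 300
160 253 300
180 253 300
200 254 300
220 255 300
240 255 299
260 256 294
274 256 278
rows 131 280
10 [146, 146, 145, 141, 142, 145, 119, 136, 173, 189, 202, 215, 222, 230, 234, 228, 210, 200, 186, 163, 147, 153, 146, 147, 148, 147]
60 [149, 149, 145, 139, 143, 149, 115, 153, 178, 193, 214, 218, 225, 231, 233, 221, 207, 196, 174, 142, 150, 147, 151, 151, 144, 145]
100 [142, 145, 152, 152, 151, 127, 124, 164, 179, 199, 219, 219, 227, 228, 224, 215, 203, 187, 154, 148, 150, 149, 155, 150, 147, 144]
120 [149, 147, 151, 150, 147, 132, 126, 164, 182, 203, 222, 221, 224, 228, 222, 211, 200, 181, 139, 143, 147, 154, 155, 151, 146, 144]
222 [ 574.  -308.8  222. ] 103.4 2.65 ctr [ 591.9 -307.9  203.2]
226 [ 574.2 -307.7  226. ] 101.7 2.65 ctr [ 592.1 -306.8  207.2]
230 [ 574.4 -306.5  230. ] 100.0 2.65 ctr [ 592.3 -305.6  211.2]
234 [ 574.5 -305.3  234. ] 98.3 2.65 ctr [ 592.4 -304.4  215.2]
238 [ 574.7 -304.1  238. ] 96.6 2.65 ctr [ 592.6 -303.2  219.2]
165 [ 603.7 -165.4  165. ] [ 608.9 -246.3  165. ] 3.65
170 [ 603.4 -166.6  170. ] [ 608.5 -246.1  170. ] 3.65
175 [ 603.1 -167.8  175. ] [ 608.1 -246.   175. ] 3.65
180 [ 602.8 -169.   180. ] [ 607.8 -245.8  180. ] 3.65
```

>>> carry_out --grip '[-1, -1, -1, -1, -1]' --pt "0 0.007 0.056" --pt "0.075 0 0" --pt "0.075 0 0" --pt "0.05 0 0" --pt "0.025 0 0" --turn '[0, 0, 0, 0, 0]'

```text
t: 2.85
eef_pos: [593.1, -338.8, 195.6]
tcp_rot: [-2.223, 1.568, 2.538]
ft_force: [0.4, -0.3, -0.4]
opening: 1.002
```

>>> carry_out --grip '[-1, 1, 1, 1, 1]' --pt "0 0 0" --pt "0 0 0" --pt "0 0 0" --pt "0 0 0" --pt "0 0 0" --turn '[0, 0, 0, 0, 0]'

```text
t: 3.35
eef_pos: [594.0, -339.3, 199.0]
tcp_rot: [0.894, 1.569, -0.625]
ft_force: [-0.4, 0.2, -0.3]
opening: 0.721
```

>>> carry_out --grip '[1, 1, 1, 1]' --pt "0 0 0" --pt "0 0 0" --pt "0 0 0" --pt "0 0 0" --turn '[0, 0, 0, 0]'

```text
t: 3.75
eef_pos: [592.7, -339.1, 197.6]
tcp_rot: [-1.843, 1.568, 2.921]
ft_force: [-17.4, -3.6, -8.0]
opening: 0.383
```

>>> carry_out --grip '[1, 1, 1, 1, 1]' --pt "0 -0.002 0" --pt "0 0 0" --pt "-0.0088 -0.0047 0" --pt "-0.0088 -0.0047 0" --pt "0 0 0" --turn '[0, 0, 0, 0, 0]'

```text
t: 4.25
eef_pos: [586.8, -339.5, 206.7]
tcp_rot: [-1.978, 1.568, 2.786]
ft_force: [-9.9, 0.0, -6.5]
opening: 0.359
```

```bash
python3 - <<'E'
from h import *
s=env.state();print(s['t'],s['eef_pos'],s['ft_force'],s['opening'])
im=cams.read_camera('scene')
x,y,w,h=185,120,50,55;hs=cv2.cvtColor(im[y:y+h,x:x+w],cv2.COLOR_BGR2HSV)
k=cv2.inRange(hs,(22,120,120),(35,255,255));print(cv2.minAreaRect(np.argwhere(k)[:,::-1].astype(np.float32)+np.float32([x,y])),k.sum()/255)
E
```

```text
4.25 [ 586.84971746 -339.51433477  206.65423259] [-9.94369729e+00  1.40503573e-03 -6.49663496e+00] 0.3591886304179699
((211.64324951171875, 147.7594757080078), (27.717594146728516, 13.82203483581543), 53.97262954711914) 298.0
```

>>> carry_out --grip '[1, 1, 1, 1, 1]' --pt "-0.0088 -0.0047 0" --pt "-0.0088 -0.0047 0" --pt "-0.0088 -0.0047 0" --pt "-0.0088 -0.0047 0" --pt "0 0 0" --turn '[0, 0, 0, 0, 0]'

```text
t: 4.8
eef_pos: [577.4, -340.1, 224.5]
tcp_rot: [-1.907, 1.568, 2.857]
ft_force: [-9.3, -2.1, -5.5]
opening: 0.354
```

>>> carry_out --grip '[1, 1, 1, 1, 1]' --pt "-0.0088 -0.0047 0" --pt "-0.0088 -0.0047 0" --pt "-0.0088 -0.0047 0" --pt "-0.0088 -0.0047 0" --pt "0 0 0" --turn '[0, 0, 0, 0, 0]'

```text
t: 5.3
eef_pos: [568.0, -340.6, 242.1]
tcp_rot: [-1.868, 1.568, 2.896]
ft_force: [-10.1, -1.7, -6.2]
opening: 0.36
```

```bash
python3 - <<'E'
from h import *
s=env.state();print(s['t'],s['eef_pos'],s['ft_force'],s['opening'])
im=cams.read_camera('scene');im2=cams.read_camera('top')
cv2.imwrite('pics/s2.png',im);cv2.imwrite('pics/t2.png',im2)
r=lambda m,x0,y0,w,h:cv2.resize(m[y0:y0+h,x0:x0+w],(400,300),interpolation=cv2.INTER_CUBIC)
cv2.imwrite('pics/c2.png',np.hstack([r(im,165,125,120,90),r(im2,300,120,120,90)]))
E
```

```text
5.3 [ 568.02570424 -340.59938982  242.10692961] [-10.1479794   -1.71424603  -6.19553015] 0.36014617845543534
```

View pics/c2.png

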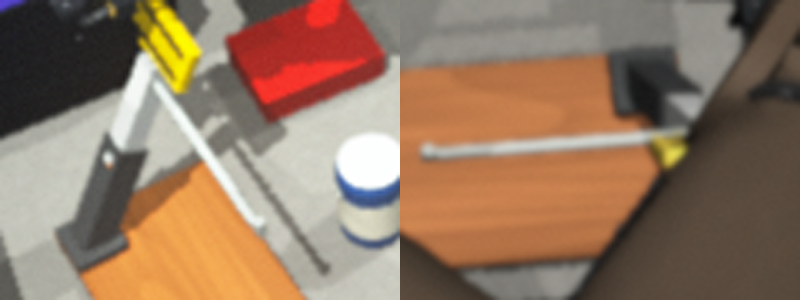

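The scene crop shows the mast following: its silver part is longer, and the rail end has moved to crop pixel (261,224). The hole at (110,158) still shows no orange. I'll keep pulling in small steps.

>>> carry_out --grip '[1, 1, 1, 1, 1]' --pt "-0.0088 -0.0047 0" --pt "-0.0088 -0.0047 0" --pt "-0.0053 -0.0028 0" --pt "0 0 0" --pt "0 0 0" --turn '[0, 0, 0, 0, 0]'

```text
t: 5.9
eef_pos: [562.0, -341.0, 253.5]
tcp_rot: [-1.797, 1.568, 2.966]
ft_force: [-9.7, -1.3, -6.1]
opening: 0.355
```

```bash
cat >> h.py <<'E'
def look():
    s=env.state();print(s['t'],s['eef_pos'].round(1),s['ft_force'].round(1),round(s['opening'],3))
    im=cams.read_camera('scene');t=cams.read_camera('top')
    S=cams.camera_info('scene');T=cams.camera_info('top')
    c=im[165:178,190:206].astype(int);o=(c[...,2]-c[...,0]>60);print('orange px at hole',o.sum(),c.reshape(-1,3)[(c[...,2]-c[...,0]).argmax()])
    return im,t,S,T
E
python3 - <<'E'
from h import *
im,t,S,T=look()
print(tri([(S,(165+261.5*.3-.5,125+224.5*.3-.5)),(T,(300+29.5*.3-.5,120+152*.3-.5))]))
E
```

```text
5.9 [ 562.  -341.   253.5] [-9.7 -1.3 -6.1] 0.355
orange px at hole 23 [ 10 125 244]
(array([575.71869883, -91.57501041, 227.61578175]), [0.19008949988687723, 0.19008949988659316])
```

```bash
python3 - <<'E'
from h import *
im,t,S,T=look()
cv2.imwrite('pics/s3.png',im)
for n in('s2','s3'):
    c=cv2.imread(f'pics/{n}.png')[163:182,188:212].astype(int);o=(c[...,2]-c[...,0]>60);print(n);print('\n'.join(''.join('.#'[v] for v in r) for r in o))
cv2.imwrite('pics/c3.png',cv2.resize(im[120:210,165:285],(800,600),interpolation=cv2.INTER_CUBIC))
E
```

```text
6.0 [ 562.  -341.   253.5] [-9.1 -2.2 -6.5] 0.356
orange px at hole 23 [ 10 126 244]
s2Traceback (most recent call last):
  File "<stdin>", line 5, in <module>
  File "<stdin>", line 5, in <genexpr>
  File "<stdin>", line 5, in <genexpr>
TypeError: string indices must be integers, not 'numpy.bool'
```

```bash
python3 - <<'E'
from h import *
for n in('s2','s3'):
    im=cv2.imread(f'pics/{n}.png');c=im[163:182,188:212].astype(int);o=(c[...,2]-c[...,0]>60);print(n);print('\n'.join(''.join('.#'[int(v)] for v in r) for r in o))
cv2.imwrite('pics/c3.png',cv2.resize(im[120:210,165:285],(800,600),interpolation=cv2.INTER_CUBIC))
E
```

```text
s2
........................
........................
........................
........................
........................
........................
........................
........................
........................
........................
........................
........................
........................
........................
........................
........................
........................
.......................#
.....................###
s3
........................
........................
........................
........................
........................
........................
........................
.......###..............
......#####.............
......#####.............
......#####.............
......####..............
.......#................
........................
........................
........................
........................
.......................#
.....................###
```

View pics/c3.png

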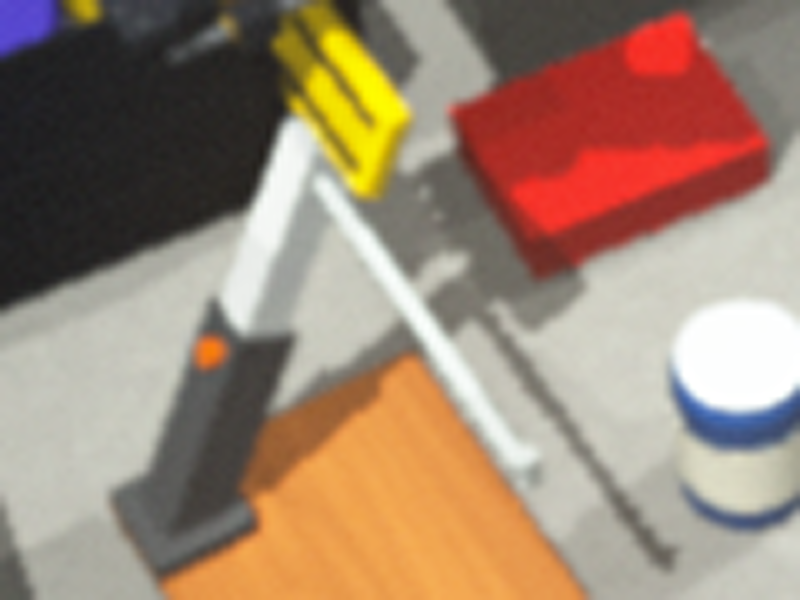

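The orange button is now visible in the hole at crop (210,350). I'll pull about 1.5 mm more to see whether it's locked.

>>> carry_out --grip '[1, 1, 1, 1]' --pt "-0.0028 -0.0015 0" --pt "0 0 0" --pt "0 0 0" --pt "0 0 0" --turn '[0, 0, 0, 0]'

```text
t: 6.5
eef_pos: [561.6, -340.9, 254.3]
tcp_rot: [-1.942, 1.569, 2.822]
ft_force: [-6.4, -3.2, -10.3]
opening: 0.361
```

```bash
python3 - <<'E'
from h import *
im,t,S,T=look();cv2.imwrite('pics/s4.png',im)
for n in('s3','s4'):
    c=cv2.imread(f'pics/{n}.png')[163:182,188:212].astype(float);w=np.clip(c[...,2]-c[...,0]-20,0,None);w[13:]=0
    print(n,(w*np.arange(24)).sum()/w.sum()+188,(w*np.arange(19)[:,None]).sum()/w.sum()+163,w.sum())
E
```

```text
6.5 [ 561.6 -340.9  254.3] [ -6.4  -3.2 -10.3] 0.361
orange px at hole 21 [ 16 124 244]
s3 196.0436974789916 172.33714285714285 2975.0
s4 196.1067680057908 172.17589576547232 2763.0
```

Locked: the force rose to 10 N and the tool only crept 0.9 mm. I'll ease off, release, retreat and go over to the red star.

>>> carry_out --grip '[1, -1, -1, -1, -1]' --pt "0.002 0.001 0" --pt "0 0 0" --pt "0 0 0" --pt "0 0 0" --pt "0 0 0" --turn '[0, 0, 0, 0, 0]'

```text
t: 7.1
eef_pos: [563.2, -340.8, 254.6]
tcp_rot: [0.936, 1.57, -0.583]
ft_force: [-0.2, -1.0, -0.1]
opening: 0.636
```

>>> carry_out --grip '[-1, -1, -1, -1, -1]' --pt "0 0 0" --pt "0 0 0" --pt "-0.03 0 0" --pt "-0.08 0 0" --pt "-0.08 0 0" --turn '[0, 0, 0, 0, 0]'

```text
t: 7.6
eef_pos: [562.8, -340.6, 349.7]
tcp_rot: [-2.229, 1.569, 2.535]
ft_force: [0.7, -0.3, 0.4]
opening: 0.993
```

>>> carry_out --grip '[-1, -1, -1, -1, -1]' --pt "-0.02 0 0" --pt "0 0.0107 -0.094" --pt "0 0.0107 -0.094" --pt "0 0.0107 -0.094" --pt "0 0.0107 -0.094" --turn '[0, 0, 0, 0, 0]'

```text
t: 8.1
eef_pos: [574.3, -150.2, 358.4]
tcp_rot: [-1.95, 1.57, 2.814]
ft_force: [0.2, 0.0, -0.1]
opening: 1.003
```

>>> carry_out --grip '[-1, -1, -1, -1, -1]' --pt "0 0.0107 -0.094" --pt "0 0.0107 -0.094" --pt "0 0.0107 -0.094" --pt "0 0.0107 -0.094" --pt "0 0.0107 -0.094" --turn '[0, 0, 0, 0, 0]'

```text
t: 8.6
eef_pos: [588.9, 86.1, 358.5]
tcp_rot: [-1.411, 1.57, -2.93]
ft_force: [0.6, -0.4, -0.2]
opening: 0.999
```

>>> carry_out --grip '[-1, -1, -1, -1, -1]' --pt "0 0.0107 -0.094" --pt "0 0.0107 -0.094" --pt "0 0.0107 -0.094" --pt "0 0 0" --pt "0 0 0" --turn '[0, 0, 0, 0.0367, 0.0367]'

```text
t: 9.1
eef_pos: [597.6, 227.4, 357.8]
tcp_rot: [-1.088, 1.569, -2.839]
ft_force: [-0.0, -0.2, -0.5]
opening: 0.999
```

>>> carry_out --grip '[-1, -1]' --pt "0 0 0" --pt "0 0 0" --turn '[0, 0]'

```text
t: 9.3
eef_pos: [597.9, 225.6, 358.6]
tcp_rot: [-0.917, 1.57, -2.664]
ft_force: [-0.7, -0.1, 0.4]
opening: 1.0
```

```bash
python3 - <<'E'
from h import *
import pickle
W=cams.camera_info('wrist');im=cams.read_camera('wrist');cv2.imwrite('pics/w5.png',im);pickle.dump(W,open('w5.pkl','wb'))
s=env.state();R=Ro.from_euler('xyz',s['tcp_rot']).as_matrix();print(s['eef_pos'],R.round(3))
im,t,S,T=look();cv2.imwrite('pics/s5.png',im);cv2.imwrite('pics/t5.png',t)
for p in([599,225,253],[575,97,253]):print(proj(W,p))
E
```

```text
[597.95565166 225.48540712 358.71082583] [[-0.     0.985 -0.175]
 [-0.    -0.175 -0.985]
 [-1.    -0.     0.   ]]
9.35 [598.  225.5 358.7] [ 0.6 -0.1 -0.1] 1.0
orange px at hole 23 [ 10 127 245]
[278.85224232 209.56813841]
[277.09955363 356.98633962]
```

View pics/w5.png

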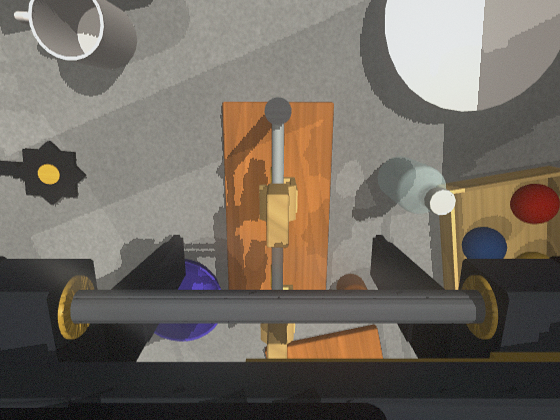

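The wrist view shows the red star's block at about (278,215), near the post at (278,110). A side piece shows to its right (+x) at columns 289–297 and another to its left at 260–267. An enlarged crop should confirm the colour and which side the leg is on.

```bash
python3 - <<'E'
from h import *
w=cv2.imread('pics/w5.png')[165:255,235:325];s=cv2.imread('pics/s5.png')[245:315,255:325]
cv2.imwrite('pics/c5.png',np.hstack([cv2.resize(a,(400,400),interpolation=cv2.INTER_CUBIC) for a in(w,s)]))
E
```

```text
(no output)
```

View pics/c5.png

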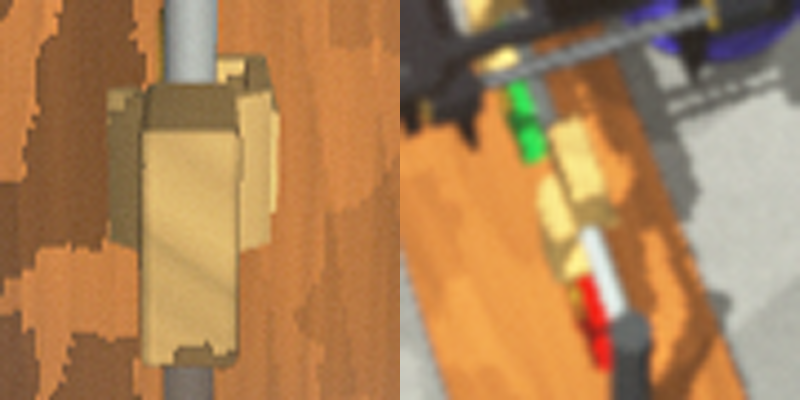

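Confirmed: red is visible below this block, and the leg with its foot is on the right (+x) side. The lip is on the left. So the star's own +x matches the rack's +x.

```bash
python3 - <<'E'
from h import *
import pickle
W=pickle.load(open('w5.pkl','rb'))
px=lambda x,y:(235+(x+.5)*.225-.5,165+(y+.5)*.225-.5)
c=[onz(W,px(*p),273) for p in((142,130),(240,130),(238,363),(145,365))]
print(np.mean(c,0),np.linalg.norm(c[0]-c[1]),np.linalg.norm(c[1]-c[2]))
d=(c[0]+c[1]-c[2]-c[3]);print('yaw',np.degrees(np.arctan2(-d[0],d[1])))
# rail direction
for p in((191,40),):print(onz(W,px(*p),220))
print(onz(W,(278,262),220), onz(W,(277.5,109),240))
# stand: rail end from s5/t5
E
```

```text
[597.68861282 222.78168415 273.        ] 15.189700771825855 38.63614818572277
yaw -9.900206361423512
[601.781696   246.32649379 220.        ]
[588.36060021 168.24758881 220.        ] [610.74248223 297.37111308 240.        ]
```

>>> carry_out --grip '[-1, -1, -1, -1, -1]' --pt "0.06 0 0.0054" --pt "0.06 0 0" --pt "0.06 0 0" --pt "0.037 0 0" --pt "0 0 0" --turn '[0, 0, 0, 0, 0]'

```text
t: 9.95
eef_pos: [596.7, 222.5, 248.0]
tcp_rot: [-1.112, 1.566, -2.861]
ft_force: [-0.2, 0.2, 0.7]
opening: 0.998
```

>>> carry_out --grip '[1, 1, 1, 1, 1]' --pt "0 0 0" --pt "0 0 0" --pt "0 0 0" --pt "0 0 0" --pt "0 0 0" --turn '[0, 0, 0, 0, 0]'

```text
t: 10.45
eef_pos: [597.6, 223.1, 250.9]
tcp_rot: [1.856, 1.57, 0.106]
ft_force: [0.7, 0.7, -0.3]
opening: 0.634
```

>>> carry_out --grip '[1, 1, 1, 1, 1]' --pt "0 0 0" --pt "0 0 0" --pt "0 0 0" --pt "0 0 0" --pt "0 0 0" --turn '[0, 0, 0, 0, 0]'

```text
t: 10.95
eef_pos: [597.5, 223.1, 250.4]
tcp_rot: [-0.281, 1.571, -2.03]
ft_force: [-0.1, -0.4, 0.2]
opening: 0.216
```

>>> carry_out --grip '[1, 1, 1]' --pt "0 0 0" --pt "0 0 0" --pt "0 0 0" --turn '[0, 0, 0]'

```text
t: 11.25
eef_pos: [597.3, 223.1, 250.4]
tcp_rot: [-1.227, 1.57, -2.976]
ft_force: [-1.5, 0.8, 0.5]
opening: 0.168
```

>>> carry_out --grip '[1, 1, 1, 1, 1]' --pt "-0.01 0 0" --pt "-0.02 0 0" --pt "-0.02 0 0" --pt "-0.01 0 0" --pt "0 0 0" --turn '[0, 0, 0, 0, 0]'

```text
t: 11.75
eef_pos: [597.8, 223.2, 281.7]
tcp_rot: [1.948, 1.569, 0.198]
ft_force: [0.1, -0.0, -2.1]
opening: 0.166
```

>>> carry_out --grip '[1, 1, 1, 1, 1]' --pt "0 0.02 0" --pt "0 0.03 0" --pt "0 0.03 0" --pt "0 0.03 0" --pt "0 0 0" --turn '[0, 0, 0, 0, 0]'

```text
t: 12.25
eef_pos: [653.2, 212.6, 279.2]
tcp_rot: [-0.767, 1.57, -2.517]
ft_force: [-0.5, 0.2, -1.9]
opening: 0.165
```

```bash
python3 - <<'E'
from h import *
im,t,S,T=look()
w=cams.read_camera('wrist');cv2.imwrite('pics/w6.png',w)
s=env.state();print(Ro.from_euler('xyz',s['tcp_rot']).as_matrix().round(3))
o=np.zeros((420,800,3),np.uint8);o[:,:400]=w[:,80:480];o[:400,400:]=cv2.resize(im[200:340,200:340],(400,400));cv2.imwrite('pics/c6.png',o)
E
```

```text
12.25 [653.2 212.6 279.2] [-0.5  0.2 -1.9] 0.165
orange px at hole 23 [ 18 131 246]
[[-0.001  0.984 -0.178]
 [-0.    -0.178 -0.984]
 [-1.    -0.001  0.   ]]
```

View pics/c6.png

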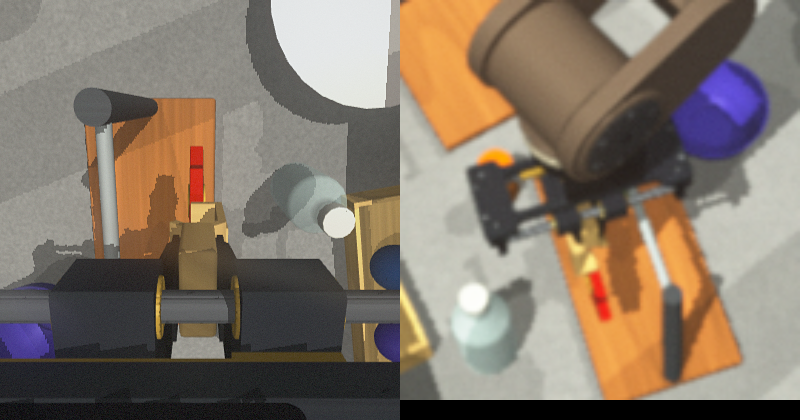

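The crop shows the star clear of the rack rail, with red hanging below the grip on the +x side. Next I'll lift, carry it over to the stand, and turn it to match the stand's yaw.

>>> carry_out --grip '[1, 1, 1, 1, 1]' --pt "-0.04 0 0" --pt "-0.08 0 0" --pt "-0.08 0 0" --pt "0 0.005 0.04" --pt "0 0.0096 0.084" --turn '[0, 0, 0, 0, 0]'

```text
t: 12.9
eef_pos: [647.1, 152.3, 381.0]
tcp_rot: [2.101, 1.569, 0.355]
ft_force: [0.3, -0.3, -1.9]
opening: 0.169
```

>>> carry_out --grip '[1, 1, 1, 1, 1]' --pt "0 0.0096 0.084" --pt "0 0.0096 0.084" --pt "0 0.0096 0.084" --pt "0 0.0096 0.084" --pt "0 0.0096 0.084" --turn '[0, 0, 0, 0, 0]'

```text
t: 13.4
eef_pos: [632.9, -61.6, 379.9]
tcp_rot: [-1.374, 1.57, -3.124]
ft_force: [0.3, -0.1, -1.3]
opening: 0.168
```

>>> carry_out --grip '[1, 1, 1, 1, 1]' --pt "0 0.0096 0.084" --pt "0 0.0096 0.084" --pt "0 0.005 0.044" --pt "0 0 0" --pt "0 0 0" --turn '[0, 0, 0, -0.0372, -0.0372]'

```text
t: 13.9
eef_pos: [626.1, -167.4, 379.6]
tcp_rot: [-1.926, 1.57, 2.844]
ft_force: [0.1, 0.1, -1.8]
opening: 0.167
```

>>> carry_out --grip '[1, 1, 1]' --pt "0 0 0" --pt "0 0 0" --pt "0 0 0" --turn '[0, 0, 0]'

```text
t: 14.2
eef_pos: [626.8, -166.2, 380.3]
tcp_rot: [-1.52, 1.571, -3.038]
ft_force: [-0.3, 0.4, -1.8]
opening: 0.166
```

```bash
python3 - <<'E'
from h import *
import pickle
W=cams.camera_info('wrist');w=cams.read_camera('wrist');cv2.imwrite('pics/w7.png',w);pickle.dump(W,open('w7.pkl','wb'))
s=env.state();print(s['eef_pos'],s['ft_force'],s['opening'],Ro.from_euler('xyz',s['tcp_rot']).as_matrix().round(3))
print(proj(W,[572.7,-171,230]),proj(W,[568,-91,230]))
S=cams.camera_info('scene');T=cams.camera_info('top');t5=cv2.imread('pics/t5.png')
g=t5[150:175,300:335].astype(int);b=g.min(2)
print(b[:, ::2])
for r in(186,189,192):pass
c=cv2.cvtColor(w,cv2.COLOR_BGR2GRAY)
for r in(20,60,100,140,180,220):
    lo=w[r].min(1);idx=[i for i in range(150,300) if lo[i]>170];print(r,(min(idx),max(idx),len(idx)) if idx else None)
E
```

```text
[ 626.91493576 -166.11891328  380.41590226] [-0.54144652  0.48015006 -2.99409316] 0.16996958505305143 [[-0.     0.999  0.053]
 [-0.     0.053 -0.999]
 [-1.    -0.     0.   ]]
[214.98257054 197.13593584] [210.03321462 102.0504097 ]
[[ 70  69  70  69  71  71  73  72  73  73  73  74  73  73  74  74  73  74]
 [ 68  68  71  70  70  71  71  72  72  72  72  72  73  73  72  74  76  75]
 [ 69  71  68  69  70  71  70  70  71  72  71  72  73  72  73  73  74  75]
 [ 69  69  69  70  69  70  70  70  71  71  71  71  73  72  73  73  74  74]
 [ 69  68  69  70  69  70  69  69  70  71  71  70  72  73  73  74  74  74]
 [ 69  69  69  70  70  71  70  71  71  70  70  72  74  73  73  73  74  73]
 [ 70  70  69  70  70  71  70  72  71  73  72  72  74  73  73  74  75  74]
 [ 71  70  72  72  72  73  71  74  73  73  74  74  74  74  74  74  75  74]
 [ 73  73  73  74  76  75  75  76  74  74  76  75  76  74  75  74  75  74]
 [ 76  77  77  77  77  77  77  76  76  75  75  74  75  74  74  73  73  72]
 [ 78  79  78  78  76  76  76  76  75  75  74  74  73  73  73  72  72  72]
 [ 76  76  76  76  75  75  73  74  74  74  7
[... 406 characters left out ...]
 [ 69  69  69 109 174 182 187 188 185 180 174 169 161 152 145 137 130 122]
 [ 69  70  70  90 129 139 151 147 141 134 127 121 114 103  97  91  85  82]
 [ 70  70  70  78  90  96 102 100  94  86  83  81  79  75  72  71  70  69]
 [ 70  71  70  70  71  75  76  75  71  69  69  69  71  69  70  69  69  70]
 [ 70  70  72  69  69  69  71  70  69  70  70  71  71  70  71  70  71  72]
 [ 69  70  70  69  69  69  70  71  70  70  70  72  72  69  71  72  71  70]
 [ 70  69  70  68  70  71  70  69  71  70  71  71  69  69  71  70  71  70]
 [ 70  70  70  70  70  70  71  71  70  71  72  71  71  72  71  72  72  73]]
20 (217, 217, 1)
60 (225, 294, 8)
100 (154, 213, 18)
140 (208, 217, 10)
180 (210, 219, 10)
220 None
```

View pics/w7.png

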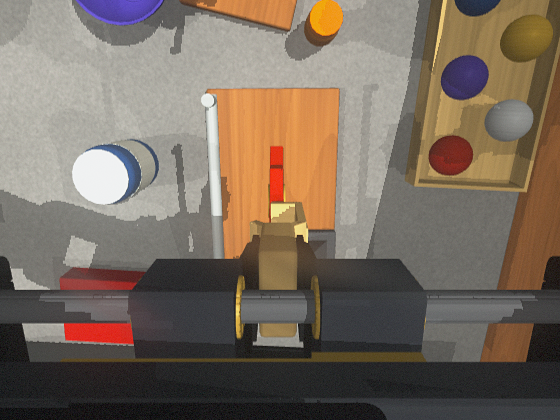

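The wrist view shows the rail from its end stop at (208,100) down to (218,258), within 2 px of my prediction. The star hangs at its right (+x), with red at (277,170). I'll refine the rail line from both views.

```bash
python3 - <<'E'
from h import *
import pickle
W=pickle.load(open('w7.pkl','rb'));w=cv2.imread('pics/w7.png').astype(int);T=cams.camera_info('top');t=cv2.imread('pics/t5.png').min(2).astype(float)
P=[]
for r in range(125,235,15):
    seg=w[r,195:235];d=np.abs(seg-np.median(w[r,188:200],axis=0)).sum(1)
    sat=seg.max(1)-seg.min(1);print(r,''.join('#' if s<25 else '.' for s in sat), seg.min(1)[::3])
    
for c in(320,330,340,350,360):
    col=np.clip(t[150:175,c]-100,0,None);r=(col*np.arange(25)).sum()/col.sum()+150
    print(c,r,onz(T,(c,r),230).round(1))
E
```

```text
125 #######################................. [161 167 161 157 187 231 231 194  82  77  81  81  84  85]
140 ########################................ [146 144 145 137 157 230 232 207  76  77  78  78  86  88]
155 ########################................ [141 138 139 147 126 213 224 200 111  74  77  76  77  82]
170 #########################............... [148 146 149 144 145 193 225 213 160  74  79  78  78  81]
185 ##########################.............. [162 168 163 147 112 180 231 228 195  58  63  83  75  78]
200 ###########################............. [166 162 108 111 109 130 223 230 208  51  61  63  70  80]
215 ###########################............. [112 107 112 107 109 105 195 216 198  84  64  81  75  78]
230 ############################............ [109 106 107 105 107 105 138 152 133 106  81  78  85  75]
320 165.95114006514657 [ 572.5 -120.8  230. ]
330 165.2020202020202 [ 574.  -146.1  230. ]
340 164.42567567567568 [ 575.5 -171.3  230. ]
350 163.66134185303514 [ 577.  -196.6  230. ]
360 162.873786407767 [ 578.6 -221.8  230. ]
```

>>> carry_out --grip '[1, 1, 1, 1, 1]' --pt "0.05 0 0" --pt "0.06 0 0" --pt "0.045 0 0" --pt "0.022 0 0" --pt "0 0 0" --turn '[-0.0022, 0, 0, 0, 0]'

```text
t: 14.75
eef_pos: [626.8, -166.2, 290.8]
tcp_rot: [-1.955, 1.569, 2.819]
ft_force: [-0.5, -0.4, -0.6]
opening: 0.167
```

>>> carry_out --grip '[1, 1, 1, 1, 1]' --pt "0 -0.02 0" --pt "0 -0.02 0" --pt "0 -0.02 0" --pt "0 -0.02 0" --pt "0 -0.015 0" --turn '[0, 0, 0, 0, 0]'

```text
t: 15.25
eef_pos: [578.6, -169.4, 292.6]
tcp_rot: [0.991, 1.57, -0.518]
ft_force: [-0.2, -0.3, -0.9]
opening: 0.169
```

>>> carry_out --grip '[1, 1, 1]' --pt "0 -0.0108 0" --pt "0 0 0" --pt "0 0 0" --turn '[0, 0, 0]'

```text
t: 15.55
eef_pos: [574.3, -169.7, 292.1]
tcp_rot: [1.062, 1.57, -0.447]
ft_force: [-0.1, -0.5, -1.5]
opening: 0.167
```

```bash
python3 - <<'E'
from h import *
im,t,S,T=look();w=cams.read_camera('wrist')
o=np.zeros((420,800,3),np.uint8);o[:,:400]=w[:,80:480];o[:400,400:]=cv2.resize(im[120:220,175:275],(400,400),interpolation=cv2.INTER_CUBIC);cv2.imwrite('pics/c8.png',o)
E
```

```text
15.55 [ 574.3 -169.7  292.1] [-0.1 -0.5 -1.5] 0.167
orange px at hole 23 [  8 124 244]
```

View pics/c8.png

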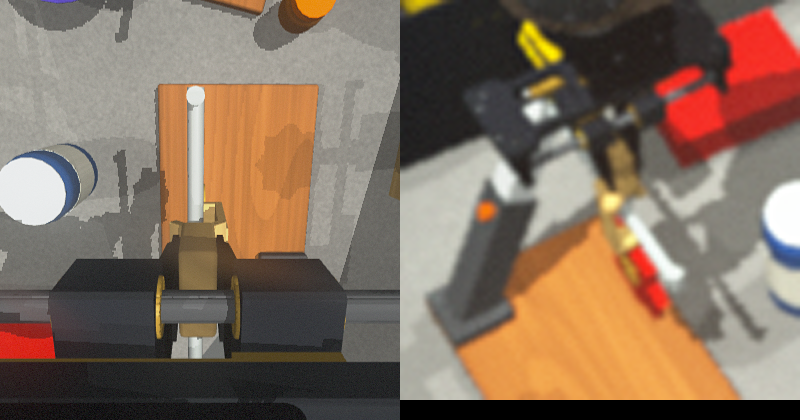

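The view shows the rail at column 195 passing under the block at 198, with the leg on its +x side, so it's lined up. I'll lower it now.

>>> carry_out --grip '[1, 1, 1, 1, 1]' --pt "0.015 0 0" --pt "0.02 0 0" --pt "0.015 0 0" --pt "0 0 0" --pt "0 0 0" --turn '[0, 0, 0, 0, 0]'

```text
t: 16.2
eef_pos: [574.3, -169.6, 266.7]
tcp_rot: [-1.903, 1.57, 2.871]
ft_force: [-0.1, 1.0, -2.2]
opening: 0.167
```

>>> carry_out --grip '[1, 1, 1, 1, 1]' --pt "0.004 0 0" --pt "0.004 0 0" --pt "0.004 0 0" --pt "0 0 0" --pt "0 0 0" --turn '[0, 0, 0, 0, 0]'

```text
t: 16.7
eef_pos: [574.2, -169.7, 261.0]
tcp_rot: [0.558, 1.571, -0.951]
ft_force: [0.7, 0.3, -2.1]
opening: 0.166
```

>>> carry_out --grip '[1, 1, 1, 1]' --pt "0.002 0 0" --pt "0 0 0" --pt "0 0 0" --pt "0 0 0" --turn '[0, 0, 0, 0]'

```text
t: 17.1
eef_pos: [574.3, -169.7, 260.3]
tcp_rot: [0.951, 1.57, -0.558]
ft_force: [-1.1, 1.2, 3.6]
opening: 0.166
```

>>> carry_out --grip '[1, 1, 1, 1]' --pt "0.002 0 0" --pt "0 0 0" --pt "0 0 0" --pt "0 0 0" --turn '[0, 0, 0, 0]'

```text
t: 17.5
eef_pos: [574.5, -169.7, 259.7]
tcp_rot: [1.153, 1.569, -0.356]
ft_force: [-1.1, 1.3, 7.1]
opening: 0.167
```

Contact came at TCP z = 260.3 mm, against a predicted 260.4. I'll ease 0.5 mm, open and rise.

>>> carry_out --grip '[1, 1, 0.4, 0.2, -0.2]' --pt "-0.001 0 0" --pt "0 0 0" --pt "0 0 0" --pt "0 0 0" --pt "0 0 0" --turn '[0, 0, 0, 0, 0]'

```text
t: 18.0
eef_pos: [574.2, -169.6, 259.1]
tcp_rot: [-1.958, 1.57, 2.816]
ft_force: [-0.2, 0.3, -0.8]
opening: 0.363
```

>>> carry_out --grip '[-0.2, -0.2, -0.2, -0.2, -0.2]' --pt "0 0 0" --pt "0 0 0" --pt "0 0 0" --pt "-0.02 0 0" --pt "-0.06 0 0" --turn '[0, 0, 0, 0, 0]'

```text
t: 18.5
eef_pos: [573.5, -169.4, 298.3]
tcp_rot: [-2.016, 1.566, 2.758]
ft_force: [-0.5, 0.3, 1.5]
opening: 0.6
```

>>> carry_out --grip '[-0.2, -0.2, -0.2, -0.2, -0.2]' --pt "-0.08 0 0" --pt "-0.08 0 0" --pt "0 0 0" --pt "0 0 0" --pt "0 0 0" --turn '[0, 0, 0, 0, 0]'

```text
t: 19.0
eef_pos: [573.9, -169.5, 378.7]
tcp_rot: [-1.966, 1.569, 2.808]
ft_force: [-0.3, 0.4, -0.7]
opening: 0.599
```

>>> carry_out --grip '[-0.2, -0.2, -0.2, -0.2, -0.2]' --pt "0 -0.05 0" --pt "0 -0.08 0" --pt "0 -0.08 0" --pt "0 -0.05 0" --pt "0 0 0" --turn '[0, 0, 0, 0, 0]'

```text
t: 19.5
eef_pos: [442.1, -177.4, 379.2]
tcp_rot: [-1.928, 1.57, 2.845]
ft_force: [0.9, 0.7, 0.2]
opening: 0.601
```

```bash
python3 - <<'E'
from h import *
w0=cams.read_camera('wrist');im,t,S,T=look()
for _ in range(16):cams.read_camera('top')
w=cams.read_camera('wrist');print('wrist diff',cv2.absdiff(w0,w)[:250].max(), (cv2.absdiff(w0,w)[:250].max(2)>40).sum())
im,t,S,T=look()
o=np.zeros((600,800,3),np.uint8);o[:300,:400]=cv2.resize(w,(400,300));o[:300,400:]=cv2.resize(im[120:210,175:295],(400,300),interpolation=cv2.INTER_CUBIC)
o[300:,:400]=cv2.resize(t,(400,300));o[300:,400:]=cv2.resize(im[215:305,230:350],(400,300),interpolation=cv2.INTER_CUBIC);cv2.imwrite('pics/c9.png',o)
E
```

```text
19.55 [ 443.5 -177.7  379.2] [ 0.4  0.1 -0.3] 0.601
orange px at hole 21 [ 12 119 240]
wrist diff 192 7596
20.5 [ 444.5 -177.7  379.5] [-0.7  0.  -0.1] 0.602
orange px at hole 21 [  8 119 239]
```

View pics/c9.png

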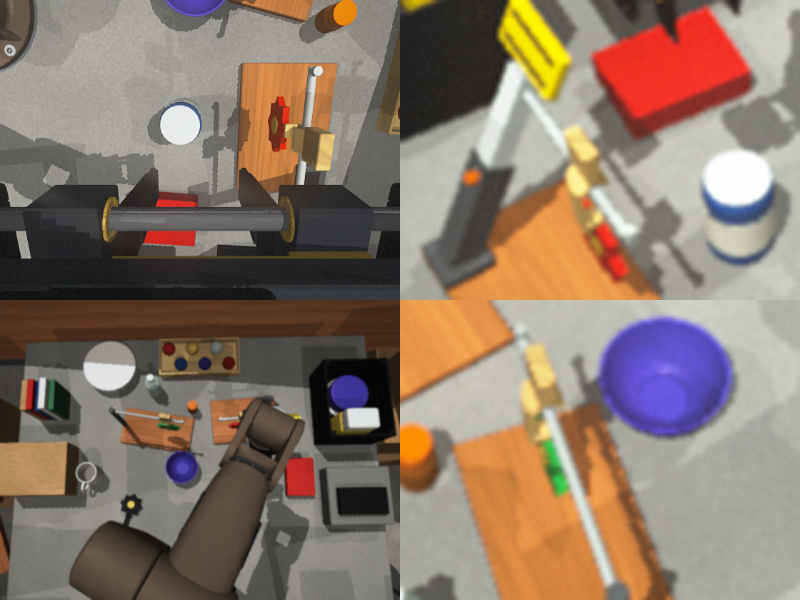

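The crops show the red star hanging on the mast rail between the mast and the end stop. The orange button is out, and the green star is on the rack. I'll check for stillness, then hand in.

```bash
python3 - <<'E'
from h import *
a=cams.read_camera('scene');w=cams.read_camera('wrist')
for _ in range(14):cams.read_camera('top')
b=cams.read_camera('scene');w2=cams.read_camera('wrist')
for x,y in((a,b),(w[:250],w2[:250])):
    d=cv2.absdiff(x,y).max(2);print(d.max(),(d>30).sum())
print(env.state()['t'],env.state()['ft_force']);print(env.job_done())
E
```

```text
37 1
93 440
21.5 [-0.87268912 -0.33123212 -0.9400587 ]
the job is handed in; nothing more can be done
None
```

I pulled the mast out until its orange button popped, then hung the red star on the mast's rail between the mast and the end stop. I handed the job in at about 21.5 s. The move interface allows no tilt, so I gripped the yellow paddle with the tool vertical, not tilted along the mast.

**Last checks that agreed:**
- **Lock:** the button stays visible in its hole, at 21–23 px versus 0 before the pop. An extra pull met a rise in force, so the mast is locked.
- **Hang:** the hook met the rail at TCP z = 260.3 mm, against a predicted 260.4. After release the star hangs freely, and the gripper is well away from it.
- **Other things:** the green star is still on the rack, and nothing else looked moved in the last pictures.

**Check that disagreed:** the fixed scene camera showed no motion over the last 0.8 s (1 px changed). The wrist camera still showed 440 changed px. I put that down to the arm settling, since the TCP crept about 1 mm during the previous check, but I didn't confirm it before handing in.

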